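# Rehang the lift-off door of the desk cabinet

## Task

Take the loose oak cabinet door out of the desk sorter and hang it on the small oak cabinet: lower it gently so that both hinge sockets drop over the two pintles together and it sits fully home. Then turn the black keeper knob on the cabinet's top until it clicks past its detent, with its steel tongue over the top hinge. Let go of everything, and do not disturb the other things on the desk.

Things in the scene. Friction and masses are not known exactly. Their poses are not given: they have to be found in the camera images.
- door: Loose oak door, 136 wide (its x) x 16 thick (y) x 186 mm high (z, up), 0.3 to 0.55 kg; origin: centre of the panel's underside. Stands in one sorter slot, 1.5 mm play per side. Two steel hinge barrels beyond its +x edge, on an axis at x = 80 mm. Pinch its bare top edge across the 16 mm; centre of mass near x = +8, z = 95 mm. A round pull is 24 mm proud of the +y face at x = -50, z = 100.
- socket_top (a point): On the door (x 80, y 0, z 164 mm): centre of the lower mouth of the upper barrel. Each barrel is an upright tube open at both ends, 20 mm outside, 10.8 mm bore, 24 mm long; the upper one ends 2 mm above the panel's top.
- socket_low (a point): On the door: centre of the lower mouth of the lower barrel (door x 80, y 0, z 24 mm).
- cabinet: Small fixed oak cabinet, 160 deep (x) x 200 wide (y) x 200 mm high; origin: centre of its underside; open front towards its own -x. On the front near the -y side a steel hinge strip has two upright pintles, one above the other, axis 15 mm ahead of the front face. Hung with its x parallel to the cabinet's x, barrels at the cabinet, the door stands square out, clear for a gripper; any angle will do.
- hinge_top (a point): On the cabinet at (-95, -80, 176) mm: foot of the upper pintle, where the upper barrel's mouth rests when home, if the strip were in mid slot. The strip sits in slotted holes up to 6 mm to either side along the cabinet's y; where is not reported: find it by touch. It does not give. Pintle: 9 mm diameter, 16 mm tall, tip bevelled to 7 mm over 1 mm, on a 20 mm knuckle.
- hinge_low (a point): On the cabinet at (-95, -80, 36) mm: foot of the lower pintle, same shape and same unreported sideways shift (up to 6 mm) as the upper one. Both tips meet their sockets at the same time if the door is upright.
- keeper (a joint): Keeper knob angle, rad, anticlockwise from above. 0: parked on its stop, tongue along the cabinet's front edge (1.74 rad from the cabinet's x axis). A spring detent resists with up to 0.2 N m, fading to nothing at 0.7, then throws it on to its other stop at 1.4, tongue along the cabinet's -x, 6 mm above the seated upper barrel. A barrel not home blocks it.
- keeper_grip (a point): On the knob's upright axis, 38 mm above the cabinet's top: where to grip. Upright black bar, 12 thick, 32 mm long, from 16 to 50 mm above the cabinet's top, its length along the tongue (1.74 rad + joint value from the cabinet's x axis). Steel tongue 22 wide, 57 mm from axis to end, 6 to 12 mm above the cabinet's top.
- sorter: Fixed black desk sorter, base 170 (x) x 165 (y) x 8 mm thick; three slots along its x at y = -45, 0, +45 mm, 19 mm wide, 150 mm long, walls 4 mm thick up to 63 mm above the desk. The door and two files stand in them, in any order. Origin: centre of its underside.
- notebook: Bystander: grey notebook, 130 x 16 x 115 mm high, upright in another slot of the sorter; origin at the centre of its underside.
- card_file: Bystander: cardboard card file, 145 x 16 x 95 mm high, upright in another slot of the sorter; origin at the centre of its underside.
- mug: Bystander: blue mug, 80 mm across, 95 mm high; origin at the centre of its underside.
- sanitiser: Bystander: clear bottle, 60 mm across, 130 mm high; origin at the centre of its underside.
- stapler: Bystander: black stapler, 130 x 34 x 39 mm high, lying along its x; origin at the centre of its underside.
- note_block: Bystander: white note block, 76 x 76 x 22 mm; origin at the centre of its underside.
- mouse: Bystander: black computer mouse, 100 x 58 x 32 mm high; origin at the centre of its underside.
- clip_box: Bystander: grey box, 50 x 70 x 30 mm, on the cabinet's lower floor; origin at the centre of its underside.
Things that resemble listed ones, but are neither listed nor needed, are in the scene too. There is more than one size of the door; the one meant has the size given above.

How it is judged (in metres and radians):
On the way, in this order (a step that is already met when the one before it is completed fails the run):
1. the door hangs upright, both sockets fully down over the pintles (horizontal distance between socket_top and hinge_top below 0.0077 m and horizontal distance between socket_low and hinge_low below 0.0077 m and z of socket_top in the frame of cabinet between 0.173 and 0.179 m), for 0.2 s.
2. the keeper knob is turned past its detent (value of joint keeper above 1.25 rad), for 0.2 s.
At the end, for the whole second after the job is handed in: The door hangs on both pintles: each socket within 7.7 mm sideways of its nominal hinge point (the slots' 6 mm and the hinge play), the upper barrel within 3 mm of its knuckle's height, the door upright within 0.06 rad, still and released; the keeper knob is past its detent (above 1.25 rad) (all of step 1 and angle between door's own z axis and vertical below 0.06 rad and value of joint keeper above 1.25 rad and linear speed of door below 0.05 m/s); the robot touches nothing.
It fails at once if the door or its hinge is rammed: more than 45 N between door and cabinet (contact force between door and cabinet above 45 N).
It fails at once if another thing on the desk is shifted by more than 30 mm (distance of any of notebook, card_file, mug, sanitiser, stapler, note_block, mouse, clip_box from where it was at the start of the episode above 0.03 m).
It also fails if it takes over 59 s, if anything falls off the work surface, if the arm or the gripper's body presses on something with over 40 N, if the wrist force passes 120 N, or if a joint passes its speed limit or range.

## Robot

A 6-joint arm with a two-finger parallel gripper is mounted at the origin on the work surface. World frame = base frame: x ahead of the robot, y to its left, z up, the work surface at z = 0. Lengths are in m, angles in degrees, forces in N, time in s.
With the tool pointing down it reaches from about 0.4 to 0.825 m from the base axis. Payload 7 kg.
Tool frame: the origin (TCP) lies on the mounting face of the last link; the fingertips stand 178 mm ahead of it and the grasp point (between the pads) lies 159 mm ahead of it (ctrl.tip_extent is the distance from the TCP to the fingertips, in m); z points along the fingers, y is the direction in which the jaws open and shut (so a half turn about z gives the same grasp; the last joint's range is limited). The gripper opens to 88 mm and grips with 3 to 60 N. Pads are 19 mm wide; open, the fingers measure 130 mm over their backs; the gripper's body (78 mm by 193 mm) begins 47 mm behind the grasp point.
Start: joints at [-56.488, 20.546, 0.682, 0, -70.136, -16.507], TCP at [0.197, -0.645, 0.405] pointing down, gripper open.
Joint ranges: [-176.03, 176.03], [-82.01, 121.73], [-58.28, 71.71], [-173.87, 95.51], [-174.79, -0.11], [-173.66, 173.66]. Speed limits (degrees/s): [136.94, 136.94, 172.46, 180, 180, 180].

## Interface

Orientations are given as [roll, pitch, yaw] about the fixed x, y, z axes, in that order (R = Rz(yaw) Ry(pitch) Rx(roll)).
In Python, from plant import ctrl gives the robot as it stands. The module is installed in compiled form; this text tells all that it offers.
- The arm moves only by the tool carry_out, never from a script. Its argument "moves" is text: rows parted by semicolons, each of 7 numbers parted by spaces: the finger opening in m, from 0 to 0.0876, then the shift along the tool's x, y, z in m, then the turn, a rotation vector about the tool's x, y, z in rad. A call has 1 to 20 rows; each row is the pose to reach, as a shift and turn from the pose commanded when the call began, along the tool's axes at that moment; what a row does not reach only later rows make up. A row lasts 1/10 s, in which the tool goes at most 50 mm and 8.59 degrees, less where a joint would pass 70% of its speed; a pose out of reach is approached as far as the arm can. A call with a gripper value outside its range is refused whole. The fingers move at their own pace and stop on an object; the grip force is fixed at half the most. Time passes only in rows, so rows that repeat a pose let the fingers close. It gives the time, the measured TCP pose, the force and the opening at its end, in the units of the state.
- ctrl.get_obs(): the state, without advancing time (a new reading comes with each control period).
- ctrl.snapshot(name): name is "scene" or "top" or "wrist"; returns a dict with "image" (400x640x3 uint8, red, green, blue), "K" (3x3 intrinsics, pixels), "R" (3x3) and "t" (3): a world point X has camera coordinates R X + t. Camera axes: x right, y down, z forward; pixel columns grow to the right and rows downward; lengths in m; the calibration is good to about 2 mm. A picture is of the moment at which its call begins. There is no depth.
- ctrl.close_job(): hands the job in, once; it reports no verdict.
Trained networks look in a picture, given as the dict that the camera call returned (one of the last four; its "shot" number tells which), for a name from the list of things; names that differ only in an ending like _2 or _b are one class to them, and where a whole thing is asked for, a point or a joint stands for the part that bears it (a point fixed in the world has none). Each returns a list of dicts, best first, with "confidence" (0 to 1); they miss things now and then, are a little off and sometimes report something else, mostly with a low value. They report only what shows in the picture. A call takes as long as a camera call. They do not tell look-alikes from the thing itself.
- ctrl.recognise(picture, label): "extent" ([left, top, right, bottom] in pixels, round what is visible of it).
- ctrl.trace(picture, label): "region" (400x640 bool, what is visible of it) and "extent" ([left, top, right, bottom] in pixels, round what is visible of it).
- ctrl.mark_of(picture, label): "at" ([row, column] in pixels: a listed point, or the origin of a listed thing).
The state is a dict: "clock": time; "joint_pos": joint angles; "qvel": joint speeds; "tau": joint torques, N m; "tool_pos": TCP position; "orientation": TCP orientation; "force": force on the tool from outside, world axes, zero at the start; "moment": the same for the moment, N m; "opening": finger opening in m.
Only numpy, scipy, OpenCV 4.12 (cv2) and the standard library are available. Lean on these libraries where they do the work, as an engineer would, in place of code of your own. Each camera call takes 0.05 s, during which the arm holds its last target.

## Working session

There is one attempt and no reset: what is moved stays moved. The work goes in short steps, Python scripts to look and compute and a tool call to move; the robot and the scene stay as the last step left them, time stands still between calls to the robot, and variables do not carry over. Pictures are saved under pics/ and viewed, and the job is handed in when it is done.

Besides the shell and the picture viewer there is one more tool, called after "Emit:" as name(argument=value, ...) on one line, values as JSON. carry_out: Moves the arm, as the interface text tells. Its arguments: {"type":"object","properties":{"moves":{"type":"string"}},"required":["moves"]}

```bash
mkdir -p pics; ls; cat > h.py <<'E'
import numpy as np, cv2, pickle
from plant import ctrl
def snap(n,f):
    p=ctrl.snapshot(n); cv2.imwrite('pics/'+f+'.png',p['image'][:,:,::-1]); pickle.dump({k:p[k] for k in('image','K','R','t')},open('pics/'+f+'.pkl','wb')); return p
def ray(p,u,v):
    d=p['R'].T@np.linalg.inv(p['K'])@np.array([u,v,1.]); return -p['R'].T@p['t'], d
def atz(p,u,v,z):
    c,d=ray(p,u,v); return c+d*(z-c[2])/d[2]
def proj(p,X):
    c=p['R']@np.asarray(X)+p['t']; q=p['K']@c; return q[:2]/q[2]
def tri(obs):
    A=[];b=[]
    for p,u,v in obs:
        c,d=ray(p,u,v); d=d/np.linalg.norm(d); P=np.eye(3)-np.outer(d,d); A.append(P); b.append(P@c)
    A=np.vstack(A); b=np.hstack(b); x=np.linalg.lstsq(A,b,rcond=None)[0]; return x, np.linalg.norm(A@x-b)
E
python3 - <<'E'
from h import *
for n in('scene','top','wrist'):
    p=snap(n,n+'0'); print(n,p['K'].round(1).tolist(),(-p['R'].T@p['t']).round(3))
    for l in('door','sorter','cabinet','keeper','notebook','card_file','mug','sanitiser','stapler','note_block','mouse'):
        r=ctrl.recognise(p,l); print(l,[(np.round(x['extent']).astype(int).tolist(),round(x['confidence'],2)) for x in r])
    for l in('door','socket_top','socket_low','cabinet','hinge_top','hinge_low','keeper_grip','sorter'):
        r=ctrl.mark_of(p,l); print('mark',l,[(np.round(x['at'],1).tolist(),round(x['confidence'],2)) for x in r])
print(ctrl.get_obs())
E
```

```text
pics
scene [[397.3, 0.0, 322.7], [0.0, 397.3, 202.4], [0.0, 0.0, 1.0]] [ 1.071 -0.561  0.954]
door [([314, 131, 326, 173], 0.75), ([225, 217, 289, 262], 0.7), ([250, 325, 277, 388], 0.7)]
sorter [([229, 259, 295, 316], 0.82)]
cabinet [([220, 219, 289, 264], 0.19)]
keeper [([220, 215, 288, 264], 0.62), ([383, 136, 404, 153], 0.61)]
notebook [([230, 265, 286, 290], 0.9), ([357, 265, 388, 294], 0.17)]
card_file [([230, 257, 286, 276], 0.69), ([380, 133, 404, 154], 0.65)]
mug [([303, 284, 345, 333], 0.86)]
sanitiser [([397, 220, 419, 261], 0.86)]
stapler [([296, 186, 335, 214], 0.96)]
note_block [([359, 265, 386, 293], 0.97), ([365, 168, 380, 176], 0.74), ([219, 216, 288, 265], 0.17)]
mouse [([281, 203, 306, 227], 0.66)]
mark door [([371.2, 266.2], 0.95), ([166.2, 318.9], 0.93), ([265.6, 260.6], 0.62)]
mark socket_top [([148.0, 314.7], 0.79), ([330.1, 279.6], 0.64), ([224.7, 279.0], 0.63)]
mark socket_low [([169.4, 313.9], 0.78), ([254.1, 282.8], 0.64)]
mark cabinet [([176.3, 375.3], 0.63)]
mark hinge_top [([160.3, 387.0], 0.56)]
mark hinge_low []
mark keeper_grip [([136.7, 398.0], 0.81)
[... 1540 characters left out ...]
nge_low []
mark keeper_grip []
mark sorter []
{'clock': 3.0, 'joint_pos': array([-5.64887398e+01,  2.05462051e+01,  6.81949819e-01,  9.43241792e-05,
       -7.01362091e+01, -1.65071248e+01]), 'qvel': array([ 0.06226119, -0.04725496, -0.02613504,  0.06351268,  0.0131324 ,
        0.03117033]), 'tau': array([ 2.13821463e-04, -5.82369661e+01,  2.93295908e+01,  7.00251549e+00,
        1.25547079e-02, -2.52307615e-05]), 'tool_pos': array([ 0.19737527, -0.64547507,  0.40466322]), 'orientation': array([ 1.79999580e+02, -2.17008671e-04, -1.62995833e+02]), 'force': array([-0.21433926,  0.50171241, -0.5106506 ]), 'moment': array([ 0.02131903, -0.05080031, -0.01056271]), 'opening': 0.08782258915724944}
```

```bash
python3 - <<'E'
import cv2
a=cv2.imread('pics/top0.png'); cv2.imwrite('pics/top0a.png',cv2.resize(a[110:310,150:490],None,fx=2.3,fy=2.3,interpolation=3))
a=cv2.imread('pics/scene0.png'); cv2.imwrite('pics/scene0a.png',cv2.resize(a[120:400,200:440],None,fx=2.1,fy=2.1,interpolation=3))
E
```

```text
(no output)
```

View pics/top0a.png

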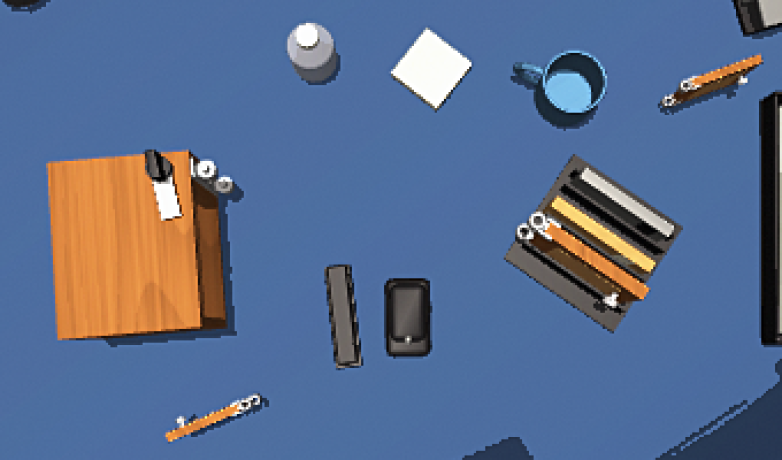

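View pics/scene0a.png

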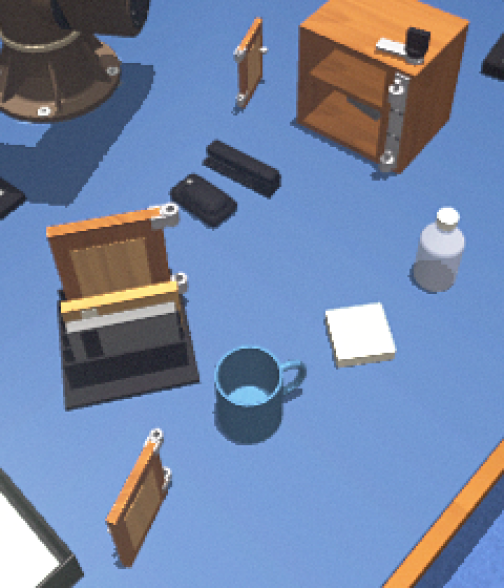

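View pics/top0.png

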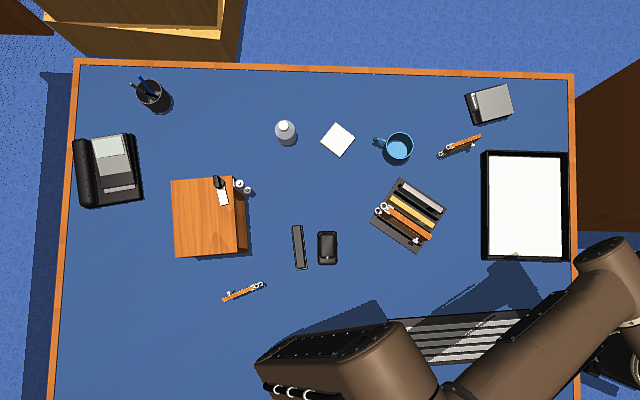

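View pics/scene0.png

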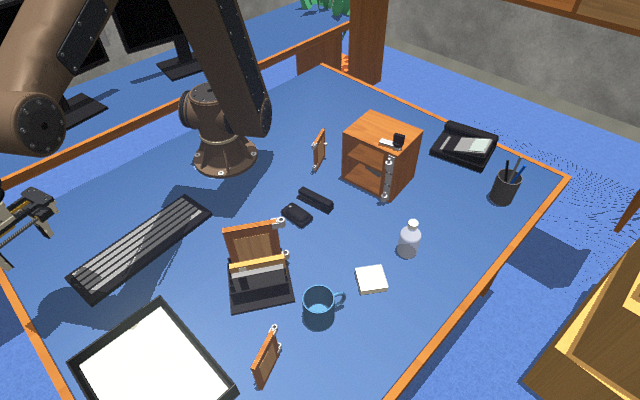

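```bash
python3 - <<'E'
import cv2,pickle
from h import *
t=pickle.load(open('pics/top0.pkl','rb'));s=pickle.load(open('pics/scene0.pkl','rb'))
for n,(u,v,z) in dict(barrelTop=(384,207,.196),doorEnd=(431,239,.194),hinge=(238,183,.19),knob=(217,182,.25),cabBL=(171,180,.2),cabFL=(176,257,.2),mug=(398,148,.05)).items(): print(n,atz(t,u,v,z).round(3))
def crop(f,x0,y0,x1,y1,k,o):
    a=cv2.imread(f)[y0:y1,x0:x1]; a=cv2.resize(a,None,fx=k,fy=k,interpolation=cv2.INTER_CUBIC)
    for x in range(x0,x1):
        if x%10==0: cv2.putText(a,str(x),((x-x0)*k,9),0,.35,(0,255,255),1); cv2.line(a,((x-x0)*k,10),((x-x0)*k,16),(0,255,255),1)
    for y in range(y0,y1):
        if y%10==0: cv2.putText(a,str(y),(0,(y-y0)*k+4),0,.35,(0,255,255),1)
    cv2.imwrite(o,a)
crop('pics/top0.png',365,170,455,260,6,'pics/c1.png')
crop('pics/top0.png',160,165,270,265,6,'pics/c2.png')
crop('pics/scene0.png',215,205,305,320,5,'pics/c3.png')
crop('pics/scene0.png',335,100,430,210,5,'pics/c4.png')
E
```

```text
barrelTop [ 0.52  -0.17   0.196]
doorEnd [ 0.44  -0.293  0.194]
hinge [0.573 0.214 0.19 ]
knob [0.566 0.257 0.25 ]
cabBL [0.574 0.387 0.2  ]
cabFL [0.376 0.363 0.2  ]
mug [ 0.709 -0.225  0.05 ]
```

View pics/c1.png

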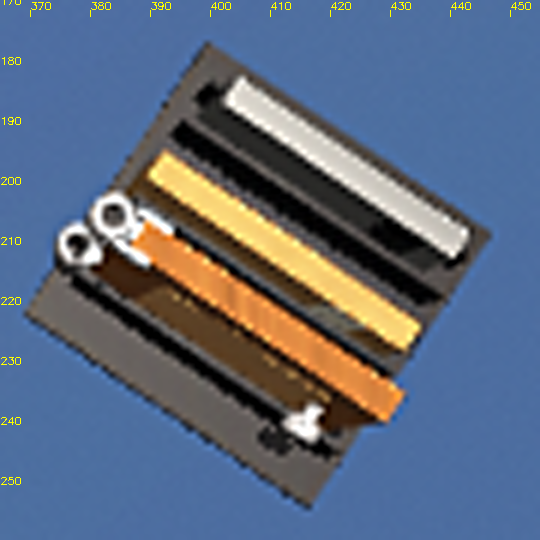

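View pics/c2.png

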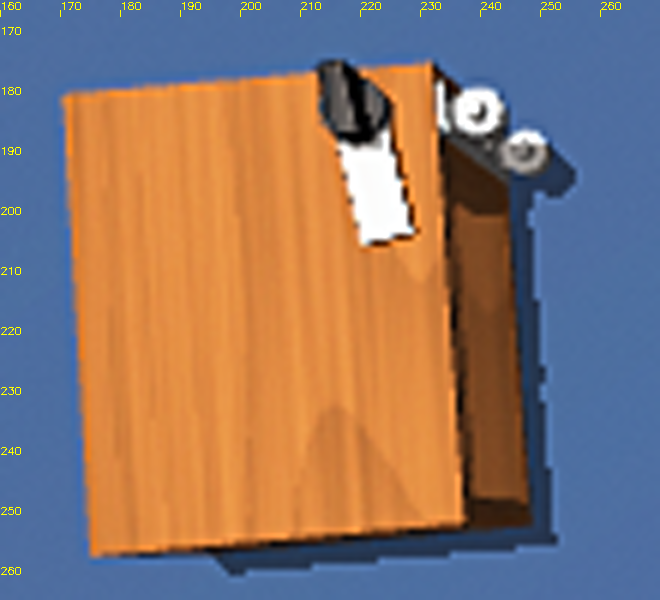

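View pics/c3.png

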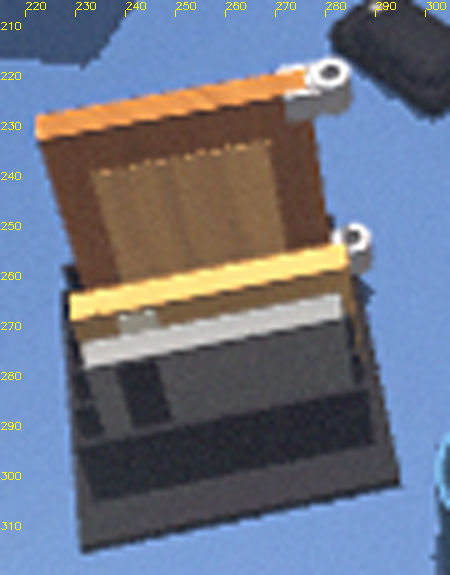

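View pics/c4.png

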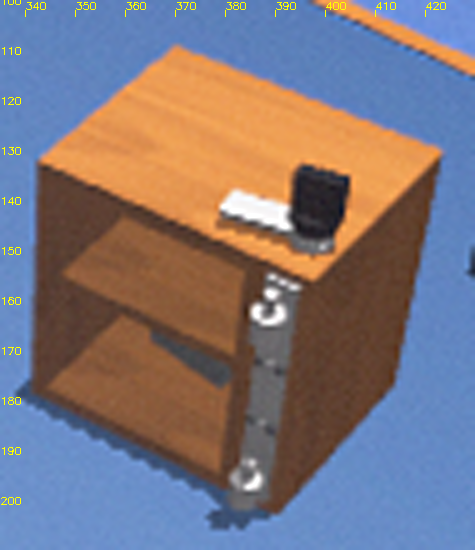

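```bash
cat > fit.py <<'E'
from h import *
from scipy.optimize import least_squares
def T(q,P,z0):
    c,s=np.cos(q[2]),np.sin(q[2]); P=np.asarray(P)/1000.
    return np.array([q[0]+c*P[0]-s*P[1],q[1]+s*P[0]+c*P[1],z0+P[2]])
def fit(obs,q0,z0,names=('',)):
    def f(q): return np.concatenate([proj(p,T(q,P,z0))-np.array(uv) for p,P,uv in obs])
    r=least_squares(f,q0,loss='soft_l1'); return r.x,f(r.x).reshape(-1,2)
E
python3 - <<'E'
from fit import *
t=pickle.load(open('pics/top0.pkl','rb'));s=pickle.load(open('pics/scene0.pkl','rb'))
cab=[(t,(80,-100,200),(170.4,180.8)),(t,(-80,-100,200),(232.2,175.5)),(t,(-80,100,200),(237.2,252.5)),(t,(80,100,200),(175.3,257.5)),
(s,(-80,100,200),(342.6,132)),(s,(-80,-100,200),(398.4,156.6)),(s,(80,100,200),(370.6,109)),(s,(80,-100,200),(423.4,130)),(s,(-80,-100,0),(390,202.6)),(s,(-80,100,0),(341.4,178.4)),(s,(80,-100,0),(414.4,177))]
for sel in (cab,cab[:4],cab[4:]):
    q,r=fit(sel,[.48,.3,1.5],0); print('cab',q.round(4),np.degrees(q[2]).round(2),r.round(1).tolist())
    if sel is cab: qc=q
door=[(t,(-68,-8,186),(432.5,235)),(t,(-68,8,186),(429.2,240.3)),(t,(80,0,188),(384,205.5)),(t,(80,0,48),(377.8,210.8)),
(s,(80,0,188),(281,219.4)),(s,(80,0,48),(285.8,252.4)),(s,(-68,8,186),(222.4,228.4)),(s,(-68,-8,186),(223.4,233.2))]
for sel in (door,door[:4],door[4:]):
    q,r=fit(sel,[.48,-.23,1.],.008); print('door',q.round(4),np.degrees(q[2]).round(2),r.round(1).tolist())
# pintle: predicted pixels for several offsets
for o in(-6,0,6):
    for P in((-95,-80+o,176),(-95,-80+o,192),(-95,-80+o,36),(-95,-80+o,52)):
        print(o,P,proj(t,T(qc,P,0)).round(1),proj(s,T(qc,P,0)).round(1))
print('R',t['R'].round(3).tolist())
E
```

```text
cab [0.483  0.2989 1.6853] 96.56 [[-0.6, -0.4], [-0.9, -0.3], [-0.5, -0.6], [-1.1, -0.1], [-0.6, 0.2], [-1.0, 0.1], [-0.8, 0.3], [-0.1, 0.5], [-0.0, 1.0], [-0.6, 0.4], [-0.8, 0.2]]
cab [0.4821 0.2969 1.6846] 96.52 [[0.2, -0.1], [-0.1, 0.1], [0.2, -0.2], [-0.3, 0.2]]
cab [0.4831 0.3017 1.6838] 96.48 [[0.0, -0.2], [-0.4, -0.3], [-0.2, -0.1], [0.4, 0.1], [0.5, 0.6], [-0.0, -0.0], [-0.3, -0.1]]
door [ 0.4806 -0.2341  1.0021] 57.42 [[-0.6, -0.2], [-0.6, -0.4], [-1.1, -0.0], [-0.6, -0.6], [-0.3, 0.2], [-0.6, 0.3], [-0.8, 0.1], [-1.4, 0.2]]
door [ 0.4799 -0.2361  0.9999] 57.29 [[0.1, 0.2], [0.1, -0.0], [-0.3, 0.2], [0.1, -0.4]]
door [ 0.4815 -0.2322  1.0074] 57.72 [[0.4, -0.1], [0.1, -0.0], [0.0, 0.0], [-0.6, 0.1]]
-6 (-95, -86, 176) [239.  181.3] [389.7 163.7]
-6 (-95, -86, 192) [238.  180.5] [390.3 159.6]
-6 (-95, -86, 36) [246.8 188.3] [385.  196.7]
-6 (-95, -86, 52) [246.  187.6] [385.5 193.2]
0 (-95, -80, 176) [239.1 183.6] [388.  162.9]
0 (-95, -80, 192) [238.1 182.7] [388.6 158.8]
0 (-95, -80, 36) [246.9 190.3] [383.4 195.9]
0 (-95, -80, 52) [246.1 189.6] [383.9 192.4]
6 (-95, -74, 176) [239.3 185.8] [386.3 162.1]
6 (-95, -74, 192) [238.3 185. ] [386.8 158. ]
6 (-95, -74, 36) [247.1 192.3] [381.9 195.1]
6 (-95, -74, 52) [246.3 191.7] [382.3 191.6]
R [[0.027, -1.0, 0.012], [-0.995, -0.028, -0.1], [0.1, -0.009, -0.995]]
```

```bash
cat >> fit.py <<'E'
from scipy.spatial.transform import Rotation as Ro
def rel(pos,yaw,o=None,tilt=None):
    o=o or ctrl.get_obs(); R0=Ro.from_euler('xyz',o['orientation'],degrees=True); R1=Ro.from_euler('xyz',[180,0,yaw],degrees=True)
    sh=R0.inv().apply(np.array(pos)-o['tool_pos']); rv=(R0.inv()*R1).as_rotvec(); print('clock',round(o['clock'],2),'shift',sh.round(4),'turn',rv.round(4),'dist',np.linalg.norm(sh).round(3)); return sh,rv
E
python3 - <<'E'
from fit import *
w=pickle.load(open('pics/wrist0.pkl','rb')); o=ctrl.get_obs()
R0=Ro.from_euler('xyz',o['orientation'],degrees=True).as_matrix()
print((w['R']@R0).round(4).tolist(), (R0.T@(-w['R'].T@w['t']-o['tool_pos'])).round(4))
rel((.564,-.1035,.5),-122.6)
E
```

```text
[[-0.0002, 1.0, -0.0001], [-0.9595, -0.0002, -0.2817], [-0.2817, 0.0001, 0.9595]] [ 0.0751 -0.001   0.0189]
clock 3.0 shift [-0.5091  0.4111 -0.0953] turn [ 0.    -0.    -0.705] dist 0.661
```

Emit:
carry_out(moves="0.0876 -0.484 0.411 -0.095 0 0 -0.705;0.0876 -0.484 0.411 -0.095 0 0 -0.705;0.0876 -0.484 0.411 -0.095 0 0 -0.705;0.0876 -0.484 0.411 -0.095 0 0 -0.705;0.0876 -0.484 0.411 -0.095 0 0 -0.705;0.0876 -0.484 0.411 -0.095 0 0 -0.705;0.0876 -0.484 0.411 -0.095 0 0 -0.705;0.0876 -0.484 0.411 -0.095 0 0 -0.705;0.0876 -0.484 0.411 -0.095 0 0 -0.705;0.0876 -0.484 0.411 -0.095 0 0 -0.705;0.0876 -0.484 0.411 -0.095 0 0 -0.705;0.0876 -0.484 0.411 -0.095 0 0 -0.705;0.0876 -0.484 0.411 -0.095 0 0 -0.705;0.0876 -0.484 0.411 -0.095 0 0 -0.705;0.0876 -0.484 0.411 -0.095 0 0 -0.705;0.0876 -0.484 0.411 -0.095 0 0 -0.705;0.0876 -0.484 0.411 -0.095 0 0 -0.705;0.0876 -0.484 0.411 -0.095 0 0 -0.705")

```text
clock: 4.8
tool_pos: [0.5395, -0.1118, 0.4998]
orientation: [-180.0, 0.0, -122.7]
force: [0.0, -0.1, -0.3]
opening: 0.0873
```

```bash
python3 - <<'E'
from fit import *
p=snap('wrist','w1'); o=ctrl.get_obs(); print(o['clock'],o['tool_pos'],o['orientation'],o['joint_pos'])
# next: hinge look pose
qc=(.483,.2989,1.6853); h=T(qc,(-95+50,-80,0),0); print(h); rel((h[0],h[1],.5),96.56-180)
a=cv2.resize(p['image'][:,:,::-1],None,fx=1.25,fy=1.25); cv2.imwrite('pics/w1b.png',a)
E
```

```text
4.85 [ 0.53956975 -0.11172018  0.49977546] [-1.79992760e+02  7.62255269e-03 -1.22680081e+02] [ 8.67185166e+00  6.03562583e+00 -6.08540633e+00 -9.59838094e-04
 -7.78684967e+01 -4.13517312e+01]
[0.56761754 0.26333497 0.        ]
clock 4.85 shift [-3.308e-01  1.789e-01 -2.000e-04] turn [-2.000e-04  1.000e-04 -6.849e-01] dist 0.376
```

View pics/w1b.png

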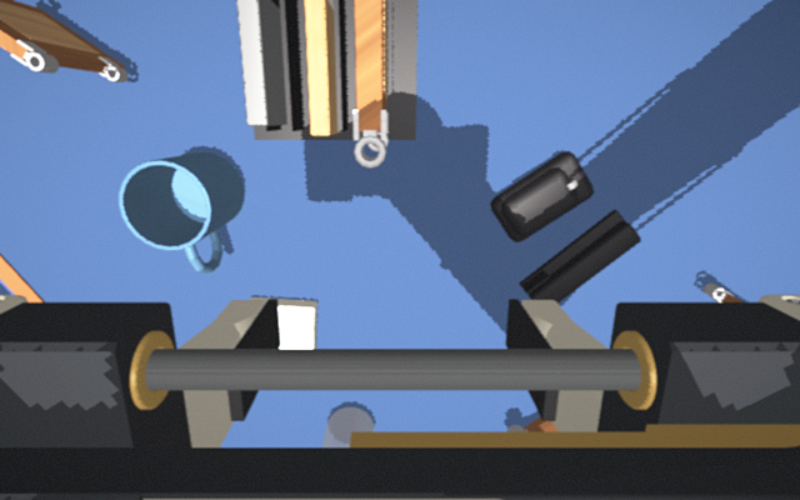

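```bash
python3 - <<'E'
from fit import *
o=ctrl.get_obs(); print(o['clock'],o['tool_pos'],o['qvel'])
R0=Ro.from_euler('xyz',[180,0,-162.9958],degrees=True)
print(np.array([0.19737527, -0.64547507,  0.40466322])+R0.apply([-.484,.411,-.095]))
p=pickle.load(open('pics/w1.pkl','rb'))
print(atz(p,296,120,.196))
a=cv2.resize(p['image'][60:160,260:350,::-1],None,fx=6,fy=6,interpolation=2); cv2.imwrite('pics/w1c.png',a)
E
```

```text
4.85 [ 0.53956975 -0.11172018  0.49977546] [ 0.2488261   0.09171638  0.07649538 -0.01472188  0.00080257  0.02639342]
[ 0.54002282 -0.11090079  0.49966322]
[ 0.5223968  -0.16732576  0.196     ]
```

View pics/w1c.png

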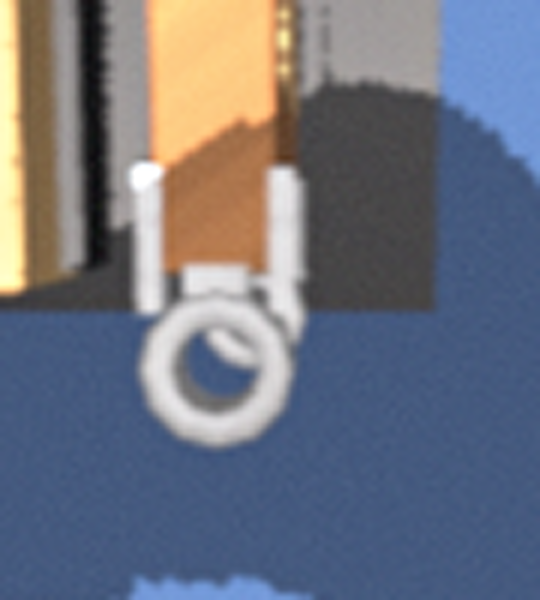

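```bash
python3 - <<'E'
from fit import *
p=pickle.load(open('pics/w1.pkl','rb')); print(atz(p,296,121.7,.196))
qc=(.483,.2989,1.6853); h=T(qc,(-39,-64.5,0),0); print(h); rel((h[0],h[1],.5),96.56-180)
E
```

```text
[ 0.52311294 -0.16624435  0.196     ]
[0.55153352 0.26752475 0.        ]
clock 4.85 shift [-3.257e-01  1.947e-01 -2.000e-04] turn [-2.000e-04  1.000e-04 -6.849e-01] dist 0.379
```

Emit:
carry_out(moves="0.0876 -0.325 0.195 0 0 0 -0.685;0.0876 -0.325 0.195 0 0 0 -0.685;0.0876 -0.325 0.195 0 0 0 -0.685;0.0876 -0.325 0.195 0 0 0 -0.685;0.0876 -0.325 0.195 0 0 0 -0.685;0.0876 -0.325 0.195 0 0 0 -0.685;0.0876 -0.325 0.195 0 0 0 -0.685;0.0876 -0.325 0.195 0 0 0 -0.685;0.0876 -0.325 0.195 0 0 0 -0.685;0.0876 -0.325 0.195 0 0 0 -0.685;0.0876 -0.325 0.195 0 0 0 -0.685")

```text
clock: 5.95
tool_pos: [0.5509, 0.267, 0.4998]
orientation: [-180.0, -0.0, -83.4]
force: [0.6, 0.4, 0.5]
opening: 0.0875
```

```bash
python3 - <<'E'
from fit import *
p=snap('wrist','w2'); o=ctrl.get_obs(); print(o['clock'],o['tool_pos'],o['orientation'],o['joint_pos'])
cv2.imwrite('pics/w2b.png',cv2.resize(p['image'][:,:,::-1],None,fx=1.25,fy=1.25))
cv2.imwrite('pics/w2c.png',cv2.resize(p['image'][60:160,250:340,::-1],None,fx=6,fy=6,interpolation=2))
E
```

```text
6.0 [0.55096316 0.26669282 0.50001412] [-1.79978834e+02  8.43719670e-03 -8.34300676e+01] [ 4.40919614e+01  1.20767546e+01  1.24137473e+00  6.31287797e-03
 -7.91426941e+01 -3.75232185e+01]
```

View pics/w2b.png

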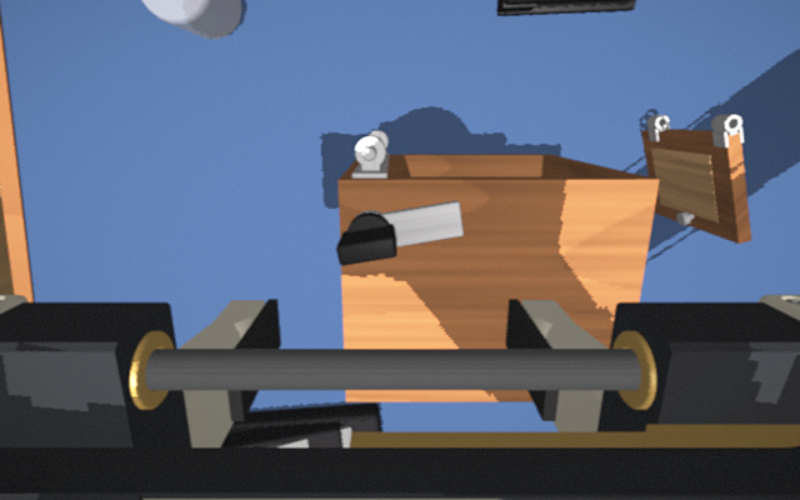

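View pics/w2c.png

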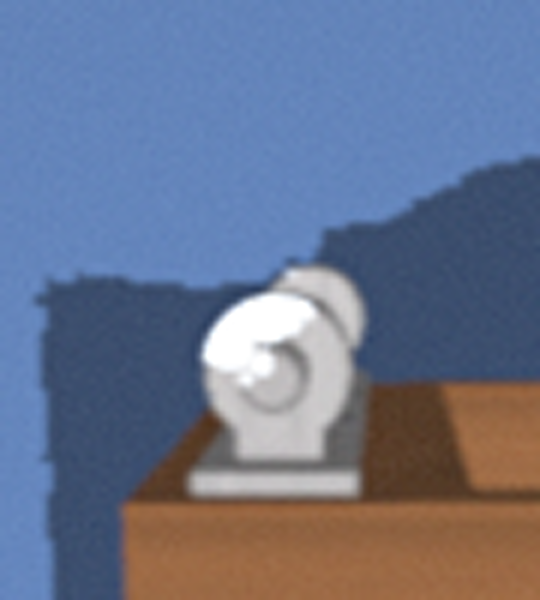

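```bash
python3 - <<'E'
from fit import *
p=pickle.load(open('pics/w2.pkl','rb'));
ring=atz(p,296.25,121.0,.176); tip=atz(p,295.4,122.2,.192); c1=atz(p,270.3,143.8,.2); c2=atz(p,526.5,144,.2)
print(ring,tip,c1,c2)
y=(c2-c1)[:2]/np.linalg.norm((c2-c1)[:2]); print(np.linalg.norm((c2-c1)[:2]),'yaw',np.degrees(np.arctan2(-y[0]*-1,0) ) if 0 else np.degrees(np.arctan2(y[1],y[0]))-90)
x=np.array([y[1],-y[0]])
for q in(ring,tip): d=(q-c1)[:2]; print('cab x',-80+1000*d@x,'y',-100+1000*d@y)
E
```

```text
[0.57329619 0.21441218 0.176     ] [0.57320617 0.2141808  0.192     ] [0.59069084 0.2322635  0.2       ] [0.39186532 0.20944916 0.2       ]
0.20013016248984233 yaw -263.4541951379642
cab x -95.7520016255213 y -80.68374538975536
cab x -95.97160584251031 y -80.56792695008977
```

```bash
python3 - <<'E'
from fit import *
rel((.4842,-.2268,.40),-122.68)
E
```

```text
clock 6.0 shift [0.4826 0.1228 0.0999] turn [-3.00e-04  3.00e-04  6.85e-01] dist 0.508
```

Emit:
carry_out(moves="0.0876 0.4825 0.123 0.10 0 0 0.685;0.0876 0.4825 0.123 0.10 0 0 0.685;0.0876 0.4825 0.123 0.10 0 0 0.685;0.0876 0.4825 0.123 0.10 0 0 0.685;0.0876 0.4825 0.123 0.10 0 0 0.685;0.0876 0.4825 0.123 0.10 0 0 0.685;0.0876 0.4825 0.123 0.10 0 0 0.685;0.0876 0.4825 0.123 0.10 0 0 0.685;0.0876 0.4825 0.123 0.10 0 0 0.685;0.0876 0.4825 0.123 0.10 0 0 0.685;0.0876 0.4825 0.123 0.10 0 0 0.685;0.0876 0.4825 0.123 0.10 0 0 0.685;0.0876 0.4825 0.123 0.10 0 0 0.685;0.0876 0.4825 0.123 0.10 0 0 0.685")

```text
clock: 7.4
tool_pos: [0.4846, -0.2248, 0.4003]
orientation: [-179.9, 0.0, -122.6]
force: [0.1, -0.5, -0.3]
opening: 0.0877
```

```bash
python3 - <<'E'
from fit import *
o=ctrl.get_obs(); print(o['tool_pos'],o['orientation'],o['force'],o['qvel'])
rel((.4842,-.2268,.336),-122.68)
p=snap('wrist','w3'); cv2.imwrite('pics/w3b.png',cv2.resize(p['image'][:,:,::-1],None,fx=1.25,fy=1.25))
E
```

```text
[ 0.48461647 -0.22479634  0.40031618] [-1.79939265e+02  3.41098350e-02 -1.22550667e+02] [ 0.09213033 -0.46067921 -0.2922096 ] [ 0.62921635  0.05153395 -0.03195938  0.08393152  0.07518439  0.18522149]
clock 7.4 shift [ 0.002  -0.0007  0.0643] turn [-0.0011  0.0006  0.0023] dist 0.064
```

View pics/w3b.png

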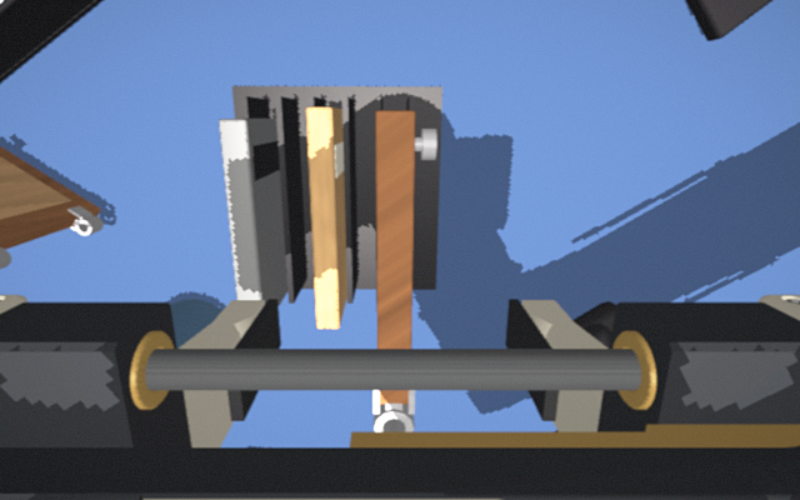

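Emit:
carry_out(moves="0.0876 0 0 0.03 0 0 0;0.0876 0 0 0.055 0 0 0;0.0876 0 0 0.064 0 0 0;0.0876 0 0 0.064 0 0 0;0.0876 0 0 0.064 0 0 0")

```text
clock: 7.95
tool_pos: [0.4852, -0.2252, 0.3367]
orientation: [-179.9, 0.0, -122.5]
force: [0.7, -0.0, 0.1]
opening: 0.0877
```

```bash
python3 - <<'E'
from fit import *
o=ctrl.get_obs(); print(o['tool_pos'],o['orientation'],o['force'],o['qvel'])
rel((.4842,-.2268,.336),-122.68)
E
```

```text
[ 0.48519902 -0.22518022  0.33673347] [-1.79929930e+02  6.72603679e-03 -1.22532849e+02] [ 0.68323033 -0.01061167  0.08377035] [-0.25290733 -0.52329063  0.46607562 -0.00134911  0.12284952  0.01442549]
clock 7.95 shift [ 0.0019 -0.      0.0007] turn [-0.0012  0.0001  0.0026] dist 0.002
```

Emit:
carry_out(moves="0.03 0 0 0 -0.001 0 0.0025;0.02 0 0 0 -0.001 0 0.0025;0.0 0 0 0 -0.001 0 0.0025;0 0 0 0 -0.001 0 0.0025;0 0 0 0 -0.001 0 0.0025;0 0 0 0 -0.001 0 0.0025;0 0 0 0 -0.001 0 0.0025;0 0 0 0 -0.001 0 0.0025;0 0 0 0 -0.001 0 0.0025")

```text
clock: 8.85
tool_pos: [0.4845, -0.2255, 0.3356]
orientation: [179.9, -0.0, -122.7]
force: [-0.3, -0.3, -0.3]
opening: 0.0211
```

```bash
python3 - <<'E'
from fit import *
o=ctrl.get_obs(); print(o['tool_pos'],o['orientation'],o['force'],o['moment'],o['qvel'],o['opening'])
E
```

```text
[ 0.48452016 -0.22553751  0.33560982] [ 1.79936754e+02 -3.55274273e-03 -1.22746057e+02] [-0.30650624 -0.28808991 -0.27257816] [ 0.01746883 -0.00264938 -0.03242644] [-0.08449382  0.12935608  0.04717309  0.03169327  0.0081791  -0.01194448] 0.021131364437738852
```

Emit:
carry_out(moves="0 0 0 0 0 0 0;0 0 0 0 0 0 0;0 0 0 0 0 0 0;0 0 0 0 0 0 0;0 0 0 0 0 0 0;0 0 0 -0.005 0 0 0;0 0 0 -0.010 0 0 0")

```text
clock: 9.55
tool_pos: [0.4842, -0.2254, 0.3453]
orientation: [179.9, -0.0, -122.8]
force: [0.3, -0.4, -4.7]
opening: 0.0158
```

Emit:
carry_out(moves="0 0 0 -0.012 0 0 0;0 0 0 -0.030 0 0 0;0 0 0 -0.055 0 0 0;0 0 0 -0.080 0 0 0;0 0 0 -0.10 0 0 0;0 0 0 -0.115 0 0 0;0 0 0 -0.125 0 0 0;0 0 0 -0.125 0 0 0;0 0 0 -0.125 0 0 0")

```text
clock: 10.45
tool_pos: [0.4844, -0.2255, 0.4702]
orientation: [179.9, 0.0, -122.8]
force: [0.4, -0.1, -6.8]
opening: 0.0157
```

```bash
python3 - <<'E'
from fit import *
o=ctrl.get_obs(); print(o['tool_pos'],o['orientation'],o['force'],o['moment'],o['opening'])
rel((.5859,.1043,.47),96.55-180)
E
```

```text
[ 0.48440004 -0.22548474  0.47020855] [ 1.79904646e+02  1.15577803e-02 -1.22753908e+02] [ 0.37162448 -0.10095435 -6.83612381] [0.06770148 0.09423552 0.02331442] 0.015747861872632715
clock 10.45 shift [-0.3323  0.0931  0.0004] turn [ 0.0015  0.0008 -0.686 ] dist 0.345
```

Emit:
carry_out(moves="0 -0.008 0.002 0 0 0 -0.02;0 -0.025 0.007 0 0 0 -0.05;0 -0.05 0.014 0 0 0 -0.1;0 -0.08 0.022 0 0 0 -0.16;0 -0.11 0.031 0 0 0 -0.23;0 -0.14 0.039 0 0 0 -0.30;0 -0.17 0.048 0 0 0 -0.37;0 -0.20 0.056 0 0 0 -0.43;0 -0.23 0.064 0 0 0 -0.49;0 -0.26 0.073 0 0 0 -0.55;0 -0.285 0.08 0 0 0 -0.6;0 -0.305 0.086 0 0 0 -0.64;0 -0.32 0.09 0 0.001 0 -0.67;0 -0.33 0.093 0 0.0015 0 -0.686;0 -0.332 0.093 0 0.0015 0.001 -0.686;0 -0.332 0.093 0 0.0015 0.001 -0.686")

```text
clock: 12.05
tool_pos: [0.586, 0.1037, 0.4706]
orientation: [180.0, -0.1, -83.5]
force: [-0.1, -0.1, -5.1]
opening: 0.0158
```

```bash
python3 - <<'E'
from fit import *
o=ctrl.get_obs(); print(o['tool_pos'],o['orientation'],o['force'],o['moment'],o['opening'],o['qvel'])
rel((.5859,.1043,.364),96.55-180)
E
```

```text
[0.58598263 0.10370267 0.47060661] [ 1.79986966e+02 -6.43877325e-02 -8.34718750e+01] [-0.08072227 -0.08293061 -5.13991803] [-0.02718379  0.13052607  0.02634405] 0.0157766242323217 [-0.63454933 -0.48927345 -0.36166074 -0.01664721 -0.03625875  0.2590622 ]
clock 12.05 shift [-0.0007 -0.      0.1066] turn [ 0.0002 -0.0011 -0.0004] dist 0.107
```

Emit:
carry_out(moves="0 0 0 0.01 0 -0.001 0;0 0 0 0.03 0 -0.001 0;0 0 0 0.055 0 -0.001 0;0 0 0 0.08 0 -0.001 0;0 0 0 0.098 0 -0.001 0;0 0 0 0.1065 0 -0.001 0;0 0 0 0.1065 0 -0.001 0;0 0 0 0.1065 0 -0.001 0;0 0 0 0.1065 0 -0.001 0;0 0 0 0.1065 0 -0.001 0")

```text
clock: 13.05
tool_pos: [0.5862, 0.1039, 0.3653]
orientation: [-179.9, 0.0, -83.4]
force: [-0.3, 0.1, -4.4]
opening: 0.0159
```

```bash
python3 - <<'E'
from fit import *
o=ctrl.get_obs(); print(o['tool_pos'],o['orientation'],o['force'],o['moment'],o['opening'],o['qvel'])
rel((.5814,.1441,.364),96.55-180)
s=snap('scene','s1');t=snap('top','t1');w=snap('wrist','w4')
cv2.imwrite('pics/s1a.png',cv2.resize(s['image'][100:220,330:450,::-1],None,fx=5,fy=5,interpolation=2))
cv2.imwrite('pics/t1a.png',cv2.resize(t['image'][150:270,190:310,::-1],None,fx=5,fy=5,interpolation=2))
cv2.imwrite('pics/w4a.png',cv2.resize(w['image'][:,:,::-1],None,fx=1.25,fy=1.25))
E
```

```text
[0.58624079 0.10391762 0.3652886 ] [-1.79887927e+02  4.32507838e-02 -8.34372055e+01] [-0.33180035  0.12414313 -4.39354547] [0.06969823 0.10701887 0.00936515] 0.015909805514474667 [ 0.11072003  0.17265245 -0.19261864 -0.03311577  0.06591727  0.11073415]
clock 13.05 shift [-0.0405  0.0002  0.0013] turn [-0.002   0.0008  0.0002] dist 0.04
```

View pics/s1a.png

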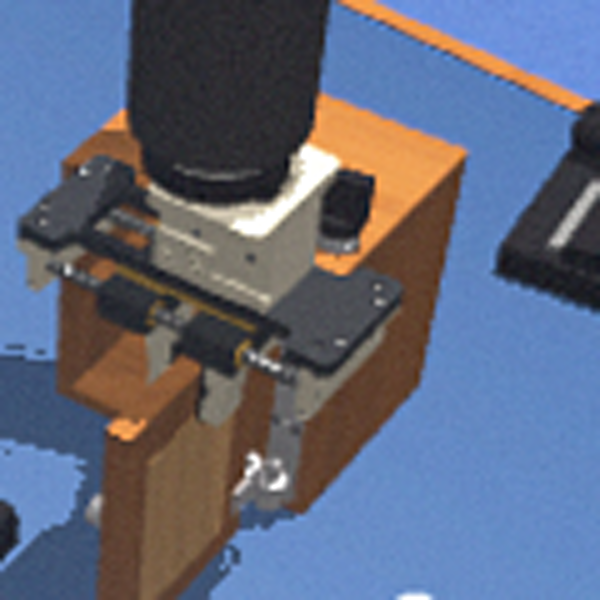

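View pics/t1a.png

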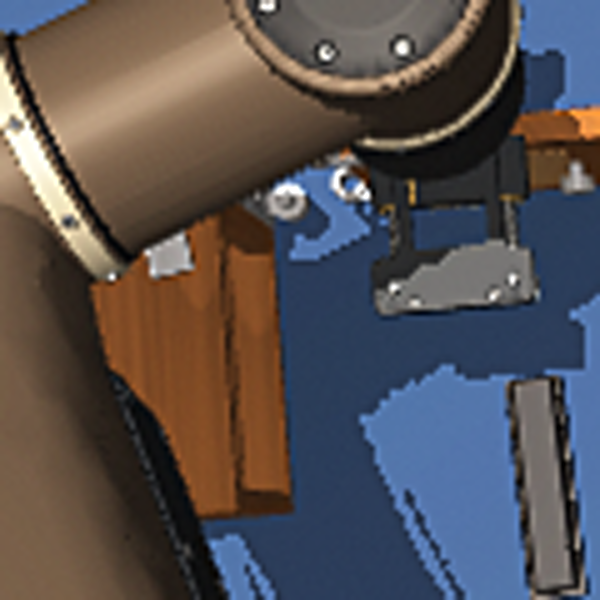

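View pics/w4a.png

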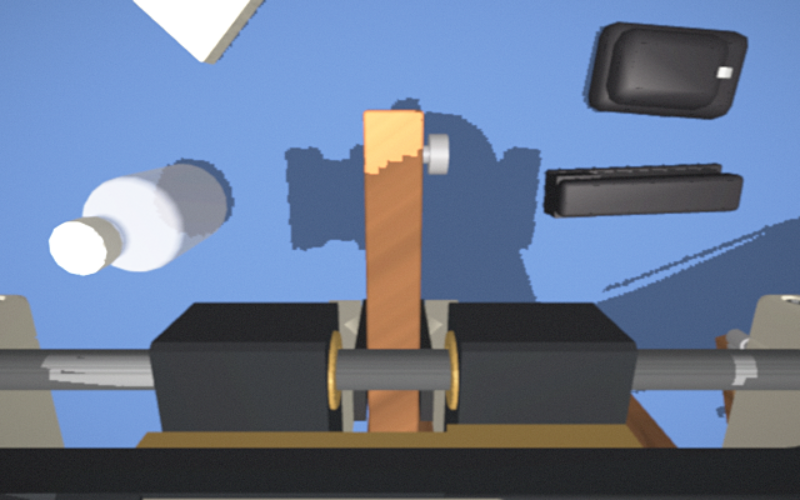

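```bash
python3 - <<'E'
from fit import *
t=pickle.load(open('pics/t1.pkl','rb'))
a=atz(t,259.6,186.2,.0845);b=atz(t,247.5,190.1,.036);print(a,b)
d=(b-a)[:2]; x=np.array([-.1141,.9935]);y=np.array([-.9935,-.1141]); print(d@x,d@y)
cv2.imwrite('pics/t1c.png',cv2.resize(t['image'][170:210,235:275,::-1],None,fx=15,fy=15,interpolation=2))
E
```

```text
[0.58001579 0.17092351 0.0845    ] [0.57396409 0.21203065 0.036     ]
0.041530438408807296 0.0013220325399579571
```

View pics/t1c.png

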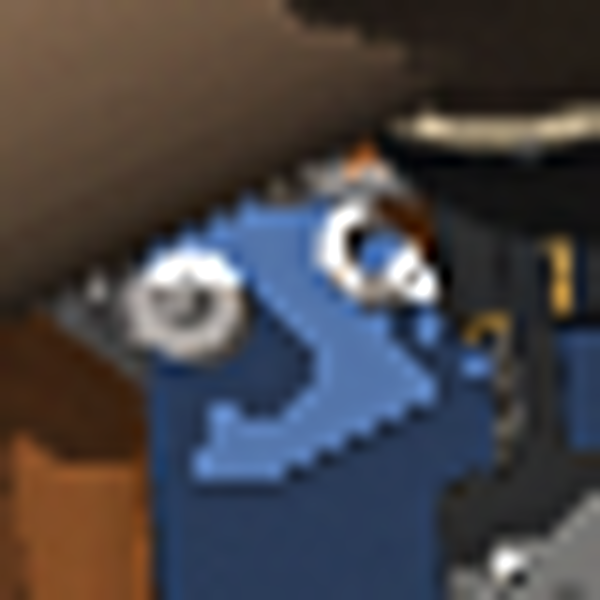

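Emit:
carry_out(moves="0 -0.004 0 0 0 0 0;0 -0.010 0 0 0 0 0;0 -0.017 0 0 0 0 0;0 -0.024 0 0 0 0 0;0 -0.030 0 0 0 0 0;0 -0.035 0 0 0 0 0;0 -0.039 0 0 0 0 0;0 -0.0405 0 0 0 0 0;0 -0.0405 0 0 0 0 0;0 -0.0405 0 0 0 0 0;0 -0.0405 0 0 0 0 0")

```text
clock: 14.3
tool_pos: [0.5814, 0.1439, 0.3643]
orientation: [-180.0, 0.0, -83.5]
force: [-0.4, 1.3, -5.6]
opening: 0.0157
```

```bash
python3 - <<'E'
from fit import *
o=ctrl.get_obs(); print(o['tool_pos'],o['orientation'],o['force'],o['moment'],o['opening'],o['qvel'])
rel((.5814,.1441,.364),96.55-180)
t=snap('top','t2');s=snap('scene','s2')
cv2.imwrite('pics/t2c.png',cv2.resize(t['image'][165:215,220:270,::-1],None,fx=12,fy=12,interpolation=2))
cv2.imwrite('pics/s2c.png',cv2.resize(s['image'][130:210,350:430,::-1],None,fx=8,fy=8,interpolation=2))
E
```

```text
[0.5814223  0.14388736 0.36426545] [-1.79987032e+02  7.62661666e-03 -8.34526670e+01] [-0.43106106  1.31148749 -5.56060972] [0.02609678 0.09772399 0.02820666] 0.01565668125019333 [-0.056676   -0.08852425 -0.00697109  0.01133683  0.00153194  0.07814474]
clock 14.3 shift [-0.0002 -0.      0.0003] turn [-0.0002  0.0001 -0.    ] dist 0.0
```

View pics/t2c.png

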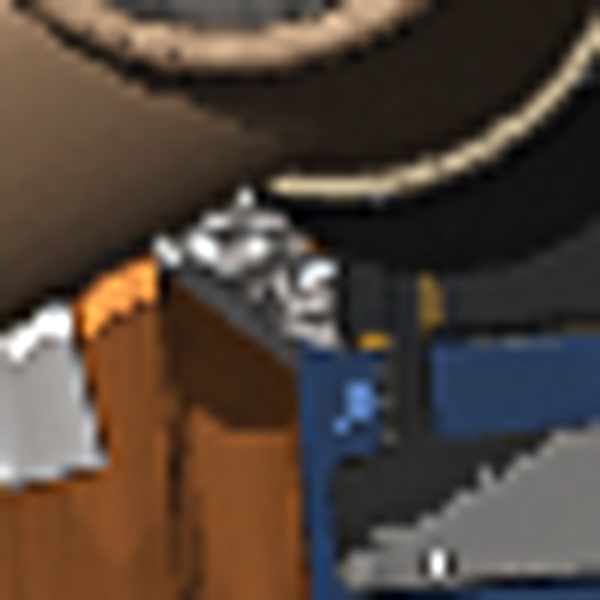

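View pics/s2c.png

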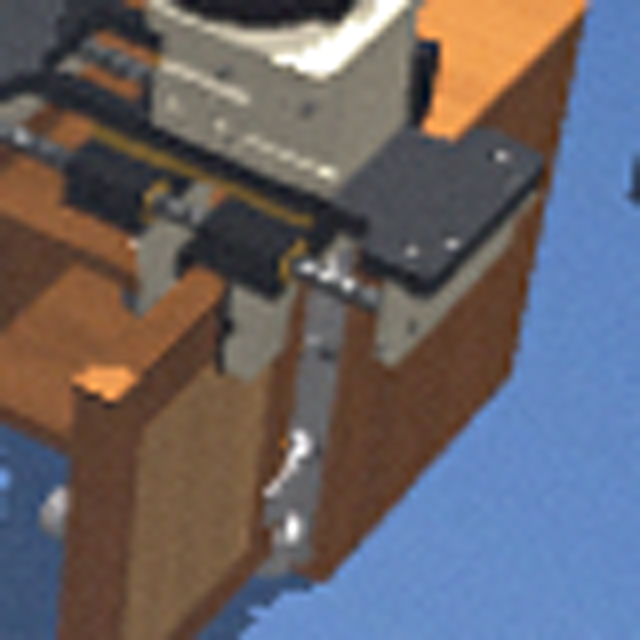

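Emit:
carry_out(moves="0 0 0 0.002 0 0 0;0 0 0 0.004 0 0 0;0 0 0 0.006 0 0 0;0 0 0 0.007 0 0 0;0 0 0 0.008 0 0 0;0 0 0 0.009 0 0 0;0 0 0 0.009 0 0 0")

```text
clock: 15.1
tool_pos: [0.5814, 0.1441, 0.3554]
orientation: [-180.0, 0.0, -83.4]
force: [0.2, -0.7, -3.9]
opening: 0.0159
```

```bash
python3 - <<'E'
from fit import *
o=ctrl.get_obs(); print(o['tool_pos'],o['orientation'],o['force'],o['moment'],o['opening'])
E
```

```text
[0.5814438  0.14411292 0.3553649 ] [-1.79972678e+02  1.30194526e-02 -8.34352670e+01] [ 0.23760307 -0.66968778 -3.86206067] [ 0.03792425  0.18350809 -0.02825824] 0.01592733819702208
```

Emit:
carry_out(moves="0 0 0 0.0005 0 0 0;0 0 0 0.001 0 0 0;0 0 0 0.001 0 0 0")

```text
clock: 15.4
tool_pos: [0.5813, 0.1443, 0.3542]
orientation: [-180.0, 0.0, -83.4]
force: [-1.3, 1.7, -3.5]
opening: 0.0159
```

Emit:
carry_out(moves="0 0 0 0.0005 0 0 0;0 0 0 0.001 0 0 0;0 0 0 0.001 0 0 0")

```text
clock: 15.7
tool_pos: [0.5813, 0.1443, 0.3531]
orientation: [-180.0, 0.0, -83.4]
force: [-1.3, 2.7, -3.9]
opening: 0.016
```

```bash
python3 - <<'E'
from fit import *
o=ctrl.get_obs(); print(o['tool_pos'],o['orientation'],o['force'],o['moment'],o['opening'])
E
```

```text
[0.5812988  0.14427906 0.35311532] [-1.79994593e+02  2.66314366e-02 -8.34330162e+01] [-1.31584546  2.65106159 -3.88914443] [1.03383604 0.66901523 0.09479687] 0.015992117232406854
```

Emit:
carry_out(moves="0 -0.0005 0.0003 0 0 0 0;0 -0.0005 0.0003 0.0005 0 0 0;0 -0.0005 0.0003 0.001 0 0 0;0 -0.0005 0.0003 0.001 0 0 0")

```text
clock: 16.1
tool_pos: [0.5811, 0.1445, 0.3521]
orientation: [-180.0, 0.0, -83.4]
force: [-0.3, 1.1, -4.6]
opening: 0.0157
```

```bash
python3 - <<'E'
from fit import *
o=ctrl.get_obs(); print(o['tool_pos'],o['orientation'],o['force'],o['moment'],o['opening'])
E
```

```text
[0.5810563  0.14446413 0.35210426] [-1.79995434e+02  3.05863173e-03 -8.34464732e+01] [-0.25740897  1.14600443 -4.64749433] [0.19495465 0.21027089 0.06616743] 0.015705948963082042
```

Emit:
carry_out(moves="0 -0.0002 0.0001 0.001 0 0 0;0 -0.0002 0.0001 0.002 0 0 0;0 -0.0002 0.0001 0.003 0 0 0;0 -0.0002 0.0001 0.004 0 0 0;0 -0.0002 0.0001 0.005 0 0 0;0 -0.0002 0.0001 0.005 0 0 0")

```text
clock: 16.7
tool_pos: [0.5809, 0.1447, 0.3471]
orientation: [180.0, 0.0, -83.4]
force: [0.5, -0.4, -4.1]
opening: 0.0162
```

```bash
python3 - <<'E'
from fit import *
o=ctrl.get_obs(); print(o['tool_pos'],o['orientation'],o['force'],o['moment'],o['opening'])
E
```

```text
[0.58089726 0.14472012 0.34705956] [ 1.79998432e+02  4.33089624e-03 -8.34412563e+01] [ 0.45984111 -0.43708789 -4.11468039] [ 0.05399515  0.13051426 -0.03480115] 0.016191179143837255
```

Emit:
carry_out(moves="0 0 0 0.001 0 0 0;0 0 0 0.002 0 0 0;0 0 0 0.003 0 0 0;0 0 0 0.004 0 0 0;0 0 0 0.005 0 0 0;0 0 0 0.0055 0 0 0;0 0 0 0.006 0 0 0;0 0 0 0.006 0 0 0")

```text
clock: 17.5
tool_pos: [0.5809, 0.1448, 0.3412]
orientation: [-180.0, 0.0, -83.4]
force: [1.0, -0.1, -5.2]
opening: 0.0161
```

```bash
python3 - <<'E'
from fit import *
o=ctrl.get_obs(); print(o['tool_pos'],o['orientation'],o['force'],o['moment'],o['opening'])
E
```

```text
[0.58093118 0.14475551 0.34117598] [-1.79990625e+02  8.93129018e-03 -8.34373572e+01] [ 0.97317899 -0.06600923 -5.15787379] [0.03053127 0.12452388 0.04201514] 0.01605564279206565
```

Well engaged, about 1–1.5 mm to go.

Emit:
carry_out(moves="0 0 0 0.0005 0 0 0;0 0 0 0.001 0 0 0;0 0 0 0.001 0 0 0")

```text
clock: 17.8
tool_pos: [0.5809, 0.1447, 0.3402]
orientation: [-180.0, 0.0, -83.4]
force: [0.2, 0.4, -4.9]
opening: 0.0158
```

Emit:
carry_out(moves="0 0 0 0.0003 0 0 0;0 0 0 0.0006 0 0 0;0 0 0 0.0006 0 0 0")

```text
clock: 18.1
tool_pos: [0.5809, 0.1448, 0.3396]
orientation: [-180.0, 0.0, -83.4]
force: [-0.3, -0.2, -5.6]
opening: 0.0156
```

Emit:
carry_out(moves="0 0 0 0.0004 0 0 0;0 0 0 0.0008 0 0 0;0 0 0 0.0008 0 0 0")

```text
clock: 18.4
tool_pos: [0.581, 0.1447, 0.3395]
orientation: [-179.9, 0.0, -83.4]
force: [-1.8, -2.1, 0.5]
opening: 0.016
```

Emit:
carry_out(moves="0 0 0 0.0004 0 0 0;0 0 0 0.0008 0 0 0;0 0 0 0.0008 0 0 0")

```text
clock: 18.7
tool_pos: [0.5811, 0.1447, 0.3393]
orientation: [-179.9, 0.0, -83.4]
force: [-3.0, -0.5, 6.8]
opening: 0.0159
```

Emit:
carry_out(moves="0 0 0 -0.0012 0 0 0;0.03 0 0 -0.0012 0 0 0;0.05 0 0 -0.0012 0 0 0;0.06 0 0 -0.0012 0 0 0;0.06 0 0 -0.0012 0 0 0;0.06 0 0 -0.0012 0 0 0;0.06 0 0 -0.0012 0 0 0;0.06 0 0 -0.02 0 0 0;0.06 0 0 -0.05 0 0 0;0.06 0 0 -0.09 0 0 0;0.06 0 0 -0.14 0 0 0;0.06 0 0 -0.16 0 0 0;0.06 0 0 -0.16 0 0 0")

```text
clock: 20.0
tool_pos: [0.5812, 0.1446, 0.5024]
orientation: [-179.6, 0.1, -83.4]
force: [0.9, 0.3, -0.0]
opening: 0.0597
```

```bash
python3 - <<'E'
from fit import *
o=ctrl.get_obs(); print(o['clock'],o['tool_pos'],o['force'],o['opening'])
s=snap('scene','s3');w=snap('wrist','w5')
cv2.imwrite('pics/s3c.png',cv2.resize(s['image'][110:220,340:440,::-1],None,fx=5,fy=5,interpolation=2))
cv2.imwrite('pics/w5a.png',cv2.resize(w['image'][:,:,::-1],None,fx=1.25,fy=1.25))
E
```

```text
20.0 [0.58120656 0.14464648 0.50242576] [ 0.85762962  0.32296561 -0.02689625] 0.05974238837009476
```

View pics/s3c.png

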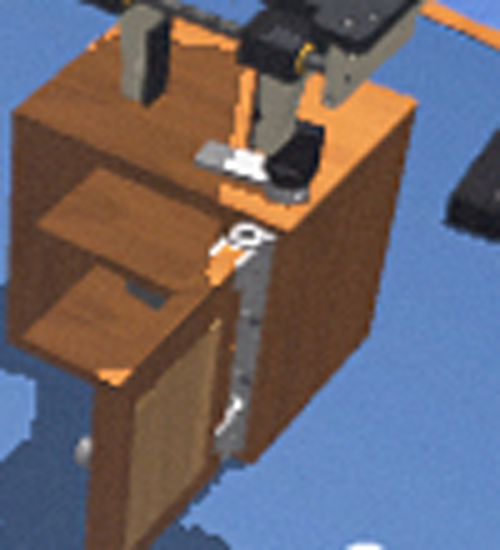

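View pics/w5a.png

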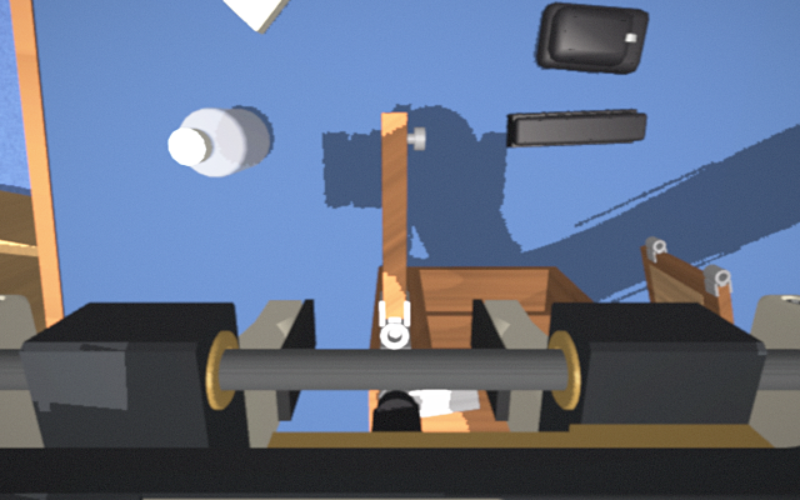

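```bash
python3 - <<'E'
from fit import *
t=pickle.load(open('pics/top0.pkl','rb'));s=pickle.load(open('pics/scene0.pkl','rb'));w=pickle.load(open('pics/w2.pkl','rb'))
print(tri([(t,215.1,180.0),(s,398.0,136.7)]), atz(t,215.1,180,.238), atz(s,398,136.7,.238))
yaw=np.radians(96.55); c=np.array([.59069,.23226]); x=np.array([np.cos(yaw),np.sin(yaw)]);y=np.array([-x[1],x[0]])
o=c+.08*x+.1*y; print('cab from wrist',o)
for P in [atz(t,215.1,180,.238),atz(s,398,136.7,.238)]: d=P[:2]-o; print(1000*d@x,1000*d@y)
def show(p,f,x0,y0,x1,y1,k): cv2.imwrite(f,cv2.resize(p['image'][y0:y1,x0:x1,::-1],None,fx=k,fy=k,interpolation=2))
show(w,'pics/w2k.png',260,130,390,220,6)
E
```

```text
(array([0.56869799, 0.26035298, 0.24521828]), np.float64(0.004544318472839942)) [0.57214748 0.26418875 0.238     ] [0.5618199  0.26568519 0.238     ]
cab from wrist [0.48221711 0.30033079]
-46.16450535565222 -85.22063023278865
-43.499769089565994 -75.13116375573762
```

View pics/w2k.png

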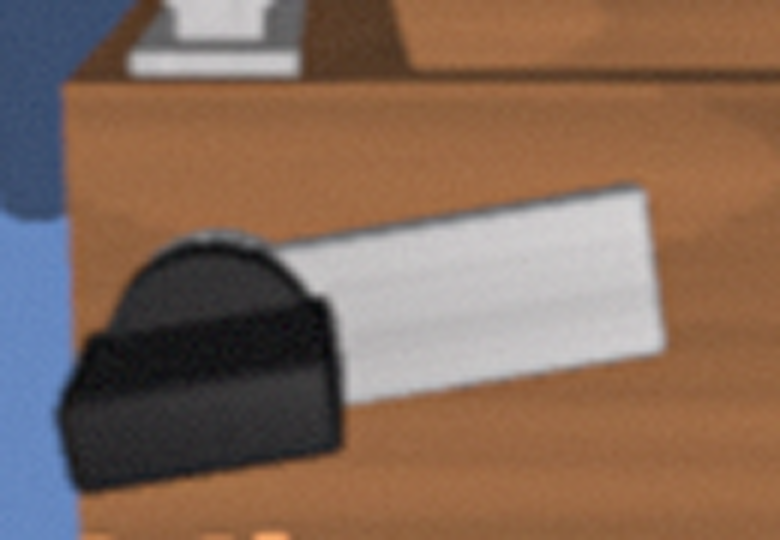

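```bash
python3 - <<'E'
from fit import *
w=pickle.load(open('pics/w2.pkl','rb'))
k=atz(w,294.7,201,.25)[:2]; e=atz(w,369,174.7,.212)[:2]
d=e-k; print(k,e,np.linalg.norm(d),np.degrees(np.arctan2(d[1],d[0]))%360)
o=np.array([.48222,.30033]);yaw=np.radians(96.55);x=np.array([np.cos(yaw),np.sin(yaw)]);y=np.array([-x[1],x[0]]);print((k-o)@x,(k-o)@y)
rel((k[0],k[1],.46),96.55+99.7-360)
E
```

```text
[0.56595315 0.26128252] [0.51234756 0.24537212] 0.055916905787122065 196.5311439385459
-0.048344065107097954 -0.07873244655456181
clock 20.1 shift [-0.1175  0.0013  0.0381] turn [1.0000e-04 1.1000e-03 1.4016e+00] dist 0.124
```

Emit:
carry_out(moves="0.06 -0.03 0 0 0 0 0.15;0.06 -0.07 0 0 0 0 0.3;0.06 -0.11 0.001 0.01 0 0 0.45;0.06 -0.1175 0.0013 0.02 0 0 0.6;0.06 -0.1175 0.0013 0.03 0 0 0.75;0.06 -0.1175 0.0013 0.038 0 0 0.9;0.06 -0.1175 0.0013 0.038 0 0 1.05;0.06 -0.1175 0.0013 0.038 0 0 1.2;0.06 -0.1175 0.0013 0.038 0 0 1.35;0.06 -0.1175 0.0013 0.038 0 0 1.4;0.06 -0.1175 0.0013 0.038 0 0 1.4;0.06 -0.1175 0.0013 0.038 0 0 1.4;0.06 -0.1175 0.0013 0.038 0 0 1.4")

```text
clock: 21.4
tool_pos: [0.5661, 0.2613, 0.4594]
orientation: [-180.0, -0.0, -163.6]
force: [-0.2, 0.5, -0.1]
opening: 0.0598
```

```bash
python3 - <<'E'
from fit import *
o=ctrl.get_obs(); print(o['clock'],o['tool_pos'],o['orientation'],o['joint_pos'])
rel((.56595,.26128,.397),-163.6)
w=snap('wrist','w6')
cv2.imwrite('pics/w6a.png',cv2.resize(w['image'][:,:,::-1],None,fx=1.25,fy=1.25))
E
```

```text
21.4 [0.56614309 0.26128125 0.45938233] [-1.79986122e+02 -4.24906815e-02 -1.63575535e+02] [ 4.26866551e+01  1.40907072e+01 -1.28909161e+00 -6.59009107e-03
 -7.46644469e+01 -1.16260440e+02]
clock 21.4 shift [0.0001 0.0001 0.0624] turn [-0.0002 -0.0007  0.0004] dist 0.062
```

View pics/w6a.png

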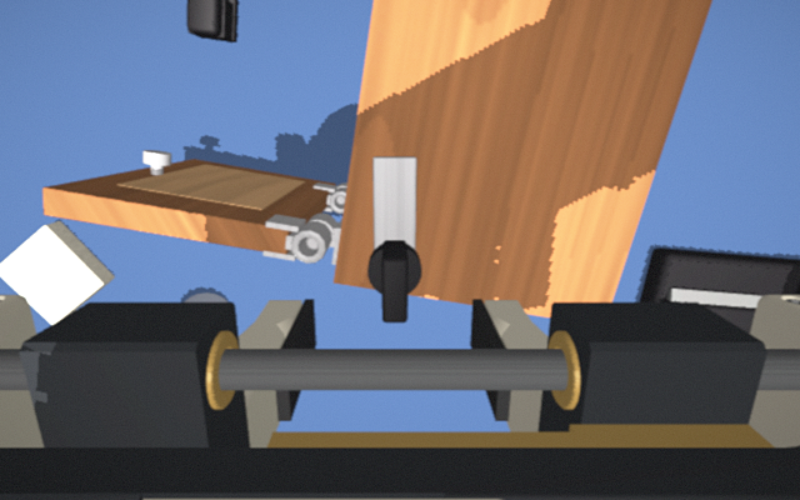

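```bash
python3 - <<'E'
from fit import *
w=pickle.load(open('pics/w6.pkl','rb'))
print(proj(w,(.56614,.26128,.25))*1.25, atz(w,395/1.25,285/1.25,.25), atz(w,395/1.25,247/1.25,.25), atz(w,395/1.25,321/1.25,.25), atz(w,395/1.25,157/1.25,.212))
E
```

```text
[394.90036277 288.82083668] [0.56434696 0.26079641 0.25      ] [0.54712505 0.25569731 0.25      ] [0.58149047 0.26587229 0.25      ] [0.51257568 0.2456594  0.212     ]
```

Emit:
carry_out(moves="0.06 0 0 0.02 0 0 0;0.06 0 0 0.045 0 0 0;0.06 0 0 0.06 0 0 0;0.06 0 0 0.0625 0 0 0;0.03 0 0 0.0625 0 0 0;0.02 0 0 0.0625 0 0 0;0 0 0 0.0625 0 0 0;0 0 0 0.0625 0 0 0;0 0 0 0.0625 0 0 0;0 0 0 0.0625 0 0 0;0 0 0 0.0625 0 0 0;0 0 0 0.0625 0 0 0;0 0 0 0.0625 0 0 0;0 0 0 0.0625 0 0 0")

```text
clock: 22.85
tool_pos: [0.5662, 0.2617, 0.3981]
orientation: [179.9, 0.1, -163.6]
force: [-3.6, 4.7, 5.6]
opening: 0.0253
```

```bash
python3 - <<'E'
from fit import *
o=ctrl.get_obs(); print(o['clock'],o['tool_pos'],o['orientation'],o['force'],o['moment'],o['opening'])
E
```

```text
22.85 [0.56622231 0.2617046  0.39810457] [ 1.79948989e+02  7.62848710e-02 -1.63635855e+02] [-3.55523803  4.72996066  5.59169176] [ 1.67970407  1.1633693  -0.02494296] 0.02527412288313116
```

```bash
python3 - <<'E'
from fit import *
s=snap('scene','s4'); o=ctrl.get_obs(); print(o['clock'],o['force'],o['moment'],o['opening'],o['tool_pos'])
cv2.imwrite('pics/s4c.png',cv2.resize(s['image'][90:220,340:440,::-1],None,fx=5,fy=5,interpolation=2))
E
```

```text
22.9 [-2.68333955  4.42203632  5.48412439] [1.72391137 1.16825507 0.01002429] 0.02507266085995997 [0.56620172 0.26170958 0.39810513]
```

View pics/s4c.png

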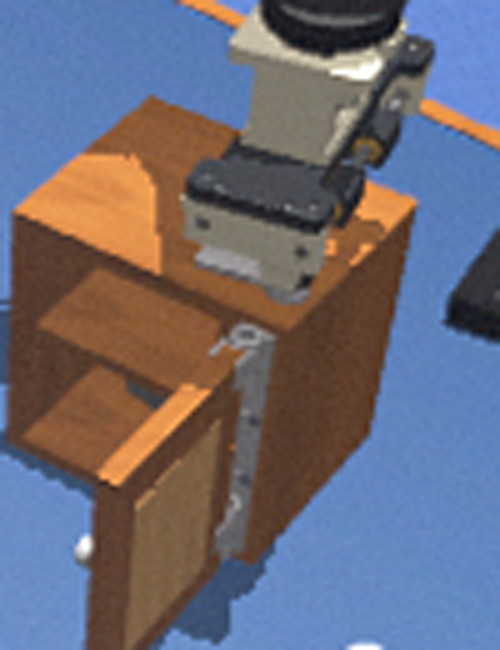

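Emit:
carry_out(moves="0.04 0 0 -0.003 0 0 0;0.04 0 0 -0.006 0 0 0;0.04 0 0 -0.006 0 0 0;0.02 0 0 -0.006 0 0 0;0 0 0 -0.006 0 0 0;0 0 0 -0.006 0 0 0;0 0 0 -0.006 0 0 0;0 0 0 -0.006 0 0 0;0 0 0 -0.006 0 0 0")

```text
clock: 23.8
tool_pos: [0.566, 0.2617, 0.4035]
orientation: [179.9, 0.0, -163.6]
force: [-1.4, 4.3, -0.4]
opening: 0.0118
```

```bash
python3 - <<'E'
from fit import *
o=ctrl.get_obs(); print(o['clock'],o['tool_pos'],o['orientation'],o['force'],o['moment'],o['opening'])
E
```

```text
23.8 [0.56603812 0.26174721 0.40354397] [ 1.79948683e+02  2.41725010e-02 -1.63637238e+02] [-1.3633878   4.31762141 -0.39701524] [1.1572126  0.57162292 0.01580249] 0.011791876499824529
```

Emit:
carry_out(moves="0 0 0.0008 0 0 0 0;0 0 0.0008 0 0 0 -0.07;0 0 0.0008 0 0 0 -0.15;0 0 0.0008 0 0 0 -0.25;0 0 0.0008 0 0 0 -0.35")

```text
clock: 24.3
tool_pos: [0.5661, 0.2619, 0.4035]
orientation: [-180.0, 0.0, -143.4]
force: [0.4, 0.3, -0.2]
opening: 0.0118
```

```bash
python3 - <<'E'
from fit import *
o=ctrl.get_obs(); print(o['clock'],o['tool_pos'],o['orientation'],o['force'],o['moment'],o['opening'])
E
```

```text
24.3 [0.56605523 0.26194055 0.40352021] [-1.79988677e+02  9.29869433e-03 -1.43392412e+02] [ 0.42580084  0.29335709 -0.20125779] [ 0.43337408  0.02378366 -0.18368666] 0.011768847712981808
```

Turning cleanly (moment about z −0.18 N m). Continue.

Emit:
carry_out(moves="0 0 0 0 0 0 -0.1;0 0 0 0 0 0 -0.2;0 0 0 0 0 0 -0.3;0 0 0 0 0 0 -0.4;0 0 0 0 0 0 -0.5;0 0 0 0 0 0 -0.6;0 0 0 0 0 0 -0.7;0 0 0 0 0 0 -0.8;0 0 0 0 0 0 -0.9;0 0 0 0 0 0 -1.0;0 0 0 0 0 0 -1.04;0 0 0 0 0 0 -1.04;0 0 0 0 0 0 -1.04")

```text
clock: 25.6
tool_pos: [0.5661, 0.2619, 0.4035]
orientation: [-180.0, -0.0, -84.1]
force: [0.4, -0.9, -0.7]
opening: 0.0117
```

```bash
python3 - <<'E'
from fit import *
o=ctrl.get_obs(); print(o['clock'],o['tool_pos'],o['orientation'],o['force'],o['moment'],o['opening'])
E
```

```text
25.6 [0.56607157 0.26188821 0.40353051] [-1.79986024e+02 -1.80963557e-02 -8.40913804e+01] [ 0.44588896 -0.88508004 -0.69004201] [-3.76264737e-05 -4.13035017e-02  1.88421004e-01] 0.011745117610168127
```

Emit:
carry_out(moves="0.03 0 0 0 0 0 0;0.05 0 0 0 0 0 0;0.05 0 0 0 0 0 0;0.05 0 0 0 0 0 0;0.05 0 0 0 0 0 0;0.05 0 0 -0.02 0 0 0;0.05 0 0 -0.06 0 0 0;0.05 0 0 -0.10 0 0 0;0.05 0.03 0 -0.10 0 0 0;0.05 0.08 0 -0.10 0 0 0;0.05 0.12 0 -0.10 0 0 0;0.05 0.12 0 -0.10 0 0 0")

```text
clock: 26.8
tool_pos: [0.5784, 0.139, 0.5043]
orientation: [-179.9, -0.0, -84.2]
force: [-0.0, 0.2, 0.2]
opening: 0.0498
```

```bash
python3 - <<'E'
from fit import *
o=ctrl.get_obs(); print(o['clock'],o['tool_pos'],o['force'],o['opening'])
s=snap('scene','s5');w=snap('wrist','w7')
cv2.imwrite('pics/s5c.png',cv2.resize(s['image'][90:220,330:440,::-1],None,fx=4.6,fy=4.6,interpolation=2))
cv2.imwrite('pics/w7a.png',cv2.resize(w['image'][:,:,::-1],None,fx=1.25,fy=1.25))
E
```

```text
26.8 [0.57839311 0.13895218 0.50431075] [-0.01516787  0.21108681  0.18362688] 0.04983823299610153
```

View pics/s5c.png

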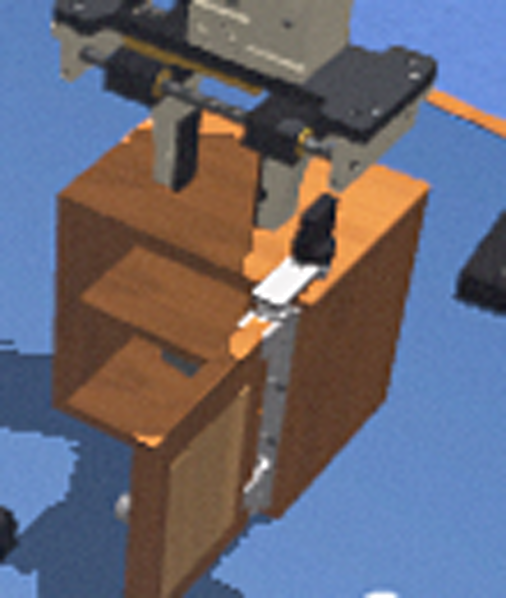

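View pics/w7a.png

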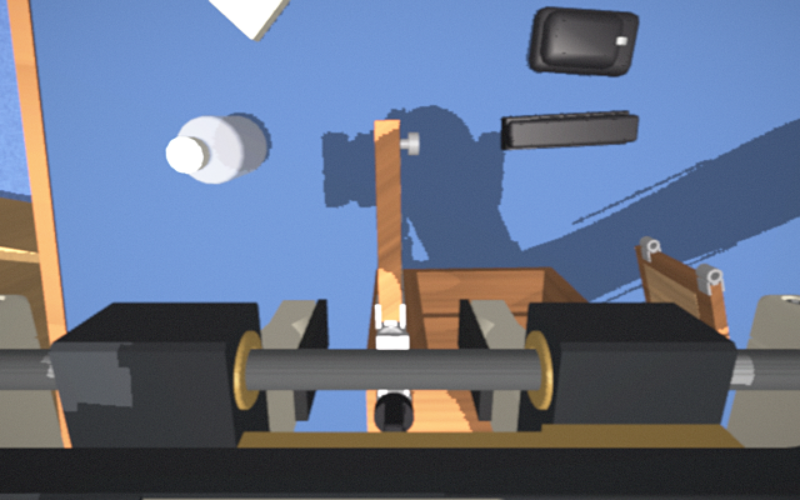

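The tongue now lies over the upper barrel along the door line (wrist image about (392,345)). The door still hangs square, the gripper is clear, and the mouse, stapler and bottle are where they were. I'm handing in.

```bash
python3 -c "
from plant import ctrl
print(ctrl.close_job()); print(ctrl.get_obs()['clock'])"
```

```text
the job is handed in; nothing more can be done
None
the job is handed in; nothing more can be done
```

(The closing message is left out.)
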